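# Turn a clamped manifold's port upright and reclamp it

## Task

The filter port on the steel manifold tube has been clamped leaning over. Ease the screw clamp off just until the tube is free to turn (the pad no more than 3 mm clear of it), turn the tube so that the port stands straight up, then retighten the clamp firmly, hand-tight but without crushing the tube, and let go. Leave the bottles and the tip box where they are.

Things in the scene. Friction and masses are not known exactly. Their poses are not given: they have to be found in the camera images.
- stand: Fixed clamp stand: aluminium base plate 130 x 240 x 12 mm with grey saddles that carry the tube. Origin: centre of its underside, on the bench; z up, y along the tube, -x roughly towards the robot. Vertical screw axis at local (0, -55) mm, port at local y = +55 mm, tube axis level, 65 mm above the bench.
- bridge: Grey steel bridge, 116 (x) x 44 (y) x 20 mm, across the tube on two 16 mm posts at local x = +-46 mm; the screw goes down through its middle. Origin at its centre, 135 mm above the bench; it stands up to 0.6 mm higher or lower each time, so the handle angle at which the pad first touches the tube is not known beforehand and must be felt.
- handle_grip (a point): Middle of the screw's handle, a plain metal bar 100 x 16 x 30 mm high on the screw's axis, hub 20 mm below it. Bar from 17 mm below to 13 mm above this point, underside about 14 mm above the bridge. x along the bar, z up. Counter-clockwise from above (positive about z) eases and lifts bar and pad 2 mm per rad. Pushed round 43 mm from the axis it takes 7 N when free, 11 to 12.5 N when firm.
- spindle: The screw, 16 mm steel, right-handed (this frame does not turn with it). Thread friction 0.30 N m either way; it stays where left. While the pad bites, the torque that keeps it turning is higher in tightening, and lower in easing, by 0.19 N m per rad turned since first touch. Felt only while it moves: held still, the thread takes the load. At the start it is 0.3 to 1.15 rad past first touch.
- pad: Pressure pad, 36 x 42 x 18 mm, steel with a rubber face, below the bridge; it does not turn. Pressing on the tube's top at local y = -55 mm it clamps it, with about 97 N per rad of handle turn past first touch. Firm is about 80 N (0.8 rad past first touch, 0.46 N m): below 45 N is too loose, above 125 N too tight, and 150 N crushes the tube.
- pad_face (a point): Centre of the pad's underside, 85 mm above the bench when it touches the tube. Backed off too far: more than 3 mm above that, which is 1.5 rad of handle turn after the pad lets go.
- tube: Stainless manifold tube, 40 mm diameter, 200 mm long plus grey end caps, with its port: a round stub 28 mm in diameter standing square out of it. Origin: on the tube's axis at mid-length; y along the tube, z along the port. It stays in the stand and only turns about its axis. When eased, a drag of 0.15 N m keeps it where it is put.
- port_top (a point): Centre of the port's open top, on the port's axis, 95 mm from the tube's axis. At the start the port leans 0.45 to 0.75 rad from vertical towards the stand's -x side, the robot's side; its right place is straight above the tube's axis.
- tip_box: Bystander: blue pipette tip box with a pale lid, 85 x 125 x 70 mm; origin at the centre of its underside.
- reagent_bottle: Bystander: white bottle, 66 mm diameter, 130 mm high; origin at the centre of its underside.
- small_jar: Bystander: white jar, 40 mm diameter, 60 mm high; origin at the centre of its underside.

How it is judged:
On the way, in this order (a step that is already met when the one before it is completed fails the run):
1. the clamp is eased until the pad no longer presses on the tube, the port still leaning as it was (contact force between pad and tube below 2 N and angle between tube's own z axis and vertical above 0.35 rad), for 0.2 s.
2. with the clamp eased, the port is turned upright (angle between tube's own z axis and vertical below 0.087 rad and contact force between pad and tube below 10 N), for 0.2 s.
3. the clamp is retightened on the upright tube (angle between tube's own z axis and vertical below 0.087 rad and contact force between pad and tube above 45 N), for 0.2 s.
At the end, for the whole second after the job is handed in: The port stands within 5 degrees of vertical and at rest, and the pad presses on the tube with 45 to 125 N (all of step 3 and contact force between pad and tube below 125 N and angular speed of tube below 0.05 rad/s); the robot touches nothing.
It fails at once if the clamp is backed off too far: the pad rises more than 3 mm clear of the tube (height (world z) of pad_face above 0.088 m).
It fails at once if the clamp crushes the tube (more than 150 N) (contact force between pad and tube above 150 N).
It fails at once if the tip box is shifted more than 30 mm (distance of tip_box from where it was at the start of the episode above 0.03 m).
It fails at once if the reagent bottle is shifted more than 30 mm (distance of reagent_bottle from where it was at the start of the episode above 0.03 m).
It fails at once if the small jar is shifted more than 30 mm (distance of small_jar from where it was at the start of the episode above 0.03 m).
It also fails if it takes over 72 s, if anything falls off the work surface, if the arm or the gripper's body presses on something with over 40 N, if the wrist force passes 120 N, or if a joint passes its speed limit or range.

## Robot

A 7-joint arm with a two-finger parallel gripper is mounted at the origin on the work surface. World frame = base frame: x ahead of the robot, y to its left, z up, the work surface at z = 0. Lengths are in m, angles in rad, forces in N, time in s.
With the tool pointing down it reaches from about 0.4 to 0.875 m from the base axis. Payload 19.3 kg.
Tool frame: the origin (TCP) lies midway between the tips of the shut fingers; the grasp point (between the pads) lies 19 mm behind it; z points along the fingers, y is the direction in which the jaws open and shut (so a half turn about z gives the same grasp; the last joint's range is limited). The gripper opens to 85 mm and grips with 20 to 120 N. Pads are 22 mm wide; open, the fingers measure 114 mm over their backs; the gripper's body (76 mm by 85 mm) begins 54 mm behind the grasp point. The pads swing forward as they close: fully open they stand 13 mm farther back than shut.
Start: joints at [1.165, 0.521, -0.036, 1.599, 0.021, 1.021, -0.113], TCP at [0.206, -0.59, 0.231] pointing down, gripper open.
Joint ranges: [-2.91, 2.91], [-0.3, 2.13], [-1.5, 1.42], [0.17, 2.43], [-1.26, 4.41], [0.16, 1.93], [-2.52, 2.52]. Speed limits (rad/s): [1.89, 1.89, 2.39, 2.39, 3.01, 3.01, 3.01].

## Interface

Orientations are given as a unit quaternion [x, y, z, w].
In Python, from plant import env gives the robot as it stands.
- The arm moves only by the tool jog_arm, never from a script. Its argument "plan" is a list of rows, each a list of 7 numbers: the turn, a rotation vector about the tool's x, y, z in units of 5 degrees (1.0 is 5 degrees), then the shift along the tool's x, y, z in units of 25 mm (1.0 is 25 mm), then the closure, from -1 (fully open) to 1 (shut). A call has 1 to 8 rows; each row is the pose to reach, as a shift and turn from the pose measured when the call began, along the tool's axes at that moment; what a row does not reach only later rows make up. A row lasts 1/12 s, in which the tool goes at most 41.7 mm and 7.16 degrees, less where a joint would pass 70% of its speed; a pose out of reach is approached as far as the arm can. A call with a gripper value outside its range is refused whole. The fingers move at their own pace and stop on an object; the grip force is fixed at half the most. Time passes only in rows, so rows that repeat a pose let the fingers close. It gives the time, the measured TCP pose, the force and the opening at its end, in the units of the state.
- env.get_obs(): the state, without advancing time (a new reading comes with each control period).
- env.camera(name): name is "scene" or "top" or "wrist"; returns (picture, depth): 480x640x3 uint8, red, green, blue; 480x640 float32, m along the optical axis (not along the pixel's ray), 0 where there is no reading.
- env.camera_info(name): a dict with "camera_matrix" (3x3 intrinsics, pixels), "k1" (the pictures are not rectified: a ray, as slopes to the right and down, at radius r is drawn at 1 + k1 r^2 times it, then the intrinsics apply), "rvec" (rotation vector, rad) and "tvec" (3), from world to camera coordinates, as OpenCV has them. Camera axes: x right, y down, z forward; pixel columns grow to the right and rows downward; lengths in m; the calibration is good to about 2 mm. A picture is of the moment at which its call begins: read the wrist's pose just before it. camera_info takes no time and is no camera call; for the wrist camera it gives the pose at the moment of the call.
- env.hand_in(): hands the job in, once; it reports no verdict.
The state is a dict: "clock": time; "qpos": joint angles; "joint_velocities": joint speeds; "joint_efforts": joint torques, N m; "position": TCP position; "tool_rot": TCP orientation; "wrist_force": force on the tool from outside, world axes, zero at the start; "torque": the same for the moment, N m; "width": opening from 0.0 (shut) to 1.0 (fully open).
Only numpy, scipy, OpenCV 4.12 (cv2) and the standard library are available. Lean on these libraries where they do the work, as an engineer would, in place of code of your own. Each camera call takes 0.05 s, during which the arm holds its last target.

## Working session

There is one attempt and no reset: what is moved stays moved. The work goes in short steps, Python scripts to look and compute and a tool call to move; the robot and the scene stay as the last step left them, time stands still between calls to the robot, and variables do not carry over. Pictures are saved under pics/ and viewed, and the job is handed in when it is done.

Besides the shell and the picture viewer there is one more tool, called after "Emit:" as name([rows], argument=value, ...), one row to a line, values as JSON. jog_arm: Moves the arm, as the interface text tells. Its arguments: {"type":"object","properties":{"plan":{"type":"array"}},"required":["plan"]}

```bash
ls; mkdir -p pics; cat > h.py <<'E'
import numpy as np, cv2
from scipy.spatial.transform import Rotation as R
from plant import env
def shot(name,fn):
    p,d=env.camera(name); i=env.camera_info(name)
    cv2.imwrite('pics/'+fn+'.png',p[:,:,::-1]); np.savez('pics/'+fn+'.npz',p=p,d=d,K=i['camera_matrix'],k1=i['k1'],rv=i['rvec'],tv=i['tvec'])
def load(fn): return np.load('pics/'+fn+'.npz')
def cloud(f):
    K=f['K'];k1=float(f['k1']);d=f['d']
    dist=np.array([k1,0,0,0,0.])
    v,u=np.mgrid[0:480,0:640]
    pts=np.stack([u.ravel(),v.ravel()],1).astype(np.float64)[:,None]
    n=cv2.undistortPoints(pts,K,dist)[:,0]
    c=np.c_[n,np.ones(len(n))]*d.ravel()[:,None]
    Rm=cv2.Rodrigues(f['rv'])[0]
    w=(c-f['tv'].ravel())@Rm
    w[d.ravel()<=0]=np.nan
    return w.reshape(480,640,3)
def st():
    o=env.get_obs()
    print('t',round(o['clock'],3),'pos',np.round(o['position'],4),'eul',np.round(R.from_quat(o['tool_rot']).as_matrix(),3).tolist(),'F',np.round(o['wrist_force'],1),'T',np.round(o['torque'],2),'w',round(float(o['width']),3))
E
python3 - <<'E'
from h import *
shot('scene','s0');shot('top','t0');st()
E
```

```text
pics
t 0.1 pos [ 0.2058 -0.5899  0.2308] eul [[0.944, 0.329, -0.0], [0.329, -0.944, 0.001], [-0.0, -0.001, -1.0]] F [-0.1  1.1 -0. ] T [-0.04 -0.01  0.  ] w 0.999
```

View pics/s0.png

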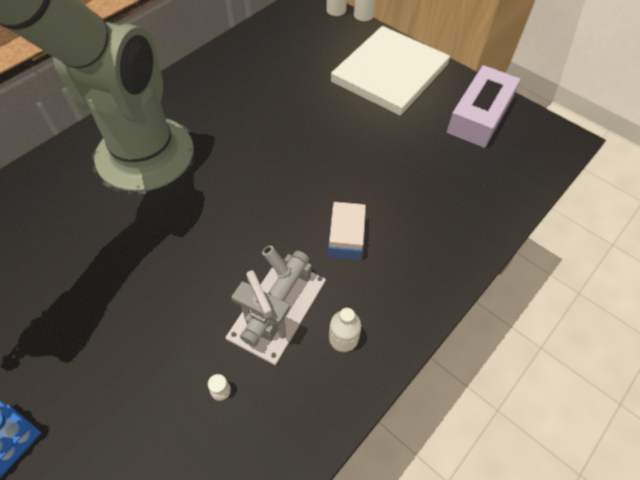

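View pics/t0.png

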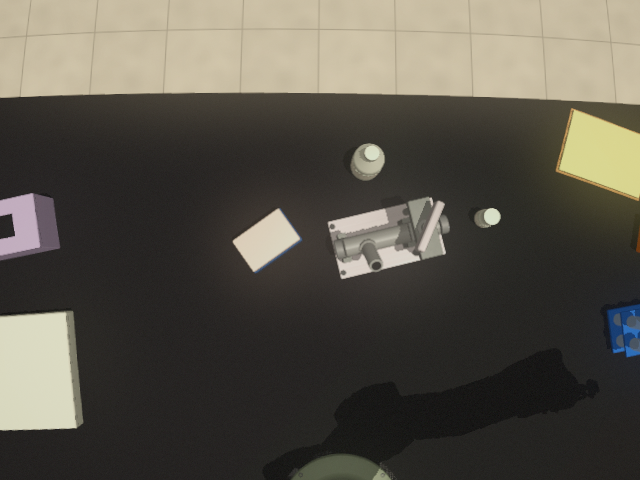

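The scene view shows the stand at about (277,310), and the top view shows it at (388,238). In the top view the bridge and handle are at (430,228), the port top at (376,265), the jar at (487,218), the bottle at (368,160) and the tip box at (267,240).

```bash
python3 - <<'E'
from h import *
f=load('t0');w=cloud(f);p=f['p'].astype(int)
def s(m,n):
    q=w[m];print(n,len(q),np.round(np.nanmean(q,0),4),np.round(np.nanpercentile(q,[2,98],axis=0),4).tolist())
box=np.zeros((480,640),bool);box[185:290,315:465]=1
z=w[...,2]
m=box&(z>0.005)&(z<0.02)
s(m,'base')
r=cv2.minAreaRect(w[m][:,:2].astype(np.float32)*1000);print(r, cv2.boxPoints(r).tolist())
m=box&(z>0.163);s(m,'handle');r=cv2.minAreaRect(w[m][:,:2].astype(np.float32)*1000);print(r)
m=box&(z>0.140)&(z<0.15);s(m,'bridge');r=cv2.minAreaRect(w[m][:,:2].astype(np.float32)*1000);print(r)
for a,b,c,d,n in [(140,185,345,390,'bottle'),(200,235,470,505,'jar'),(200,280,225,305,'tip')]:
    b_=np.zeros_like(box);b_[a:b,c:d]=1
    m=b_&(z>0.02);s(m,n)
for (u,v) in [(376,265),(369,250),(346,246),(410,234),(440,205),(424,248),(432,227)]:
    print(u,v,np.round(w[v,u],4))
im=cv2.resize(f['p'][185:290,315:465,::-1].astype(np.uint8),None,fx=5,fy=5,interpolation=cv2.INTER_CUBIC);cv2.imwrite('pics/t0c.png',im)
f=load('s0');im=cv2.resize(f['p'][230:370,215:335,::-1].astype(np.uint8),None,fx=4,fy=4,interpolation=cv2.INTER_CUBIC);cv2.imwrite('pics/s0c.png',im)
E
```

```text
base 2687 [ 0.6132 -0.0647  0.0121] [[0.5345, -0.2125, 0.0079], [0.686, 0.0271, 0.0162]]
((615.0870361328125, -109.83613586425781), (299.0181884765625, 233.88766479492188), 84.03810119628906) [[483.24664306640625, -246.38995361328125], [715.8692626953125, -270.68316650390625], [746.9274291992188, 26.717681884765625], [514.3048095703125, 51.010894775390625]]
handle 586 [ 0.6311 -0.1453  0.1853] [[0.587, -0.1685, 0.1659], [0.6751, -0.1235, 0.1913]]
((631.6216430664062, -147.56060791015625), (16.89408302307129, 99.86776733398438), 66.24756622314453)
bridge 1072 [ 0.6267 -0.1348  0.1448] [[0.5527, -0.176, 0.1411], [0.6861, -0.0429, 0.1489]]
((619.1520385742188, -98.52999877929688), (115.06510925292969, 145.94407653808594), 14.104083061218262)
bottle 920 [ 0.7703 -0.0408  0.0929] [[0.7462, -0.0723, 0.0275], [0.8056, -0.0145, 0.1316]]
jar 360 [ 0.662  -0.3074  0.0516] [[0.6445, -0.3274, 0.0225], [0.6808, -0.2934, 0.0628]]
tip 2364 [0.606  0.1636 0.068 ] [[0.5508, 0.1038, 0.0422], [0.6616, 0.2241, 0.0732]]
376 265 [ 0.5585 -0.0518  0.1504]
369 250 [ 0.5875 -0.0423  0.1168]
346 246 [0.5959 0.0008 0.0838]
410 234 [ 0.621  -0.1278  0.0974]
440 205 [ 0.6695 -0.1643  0.188 ]
424 248 [ 0.5904 -0.134   0.1893]
432 227 [ 0.6288 -0.1489  0.1891]
```

View pics/t0c.png

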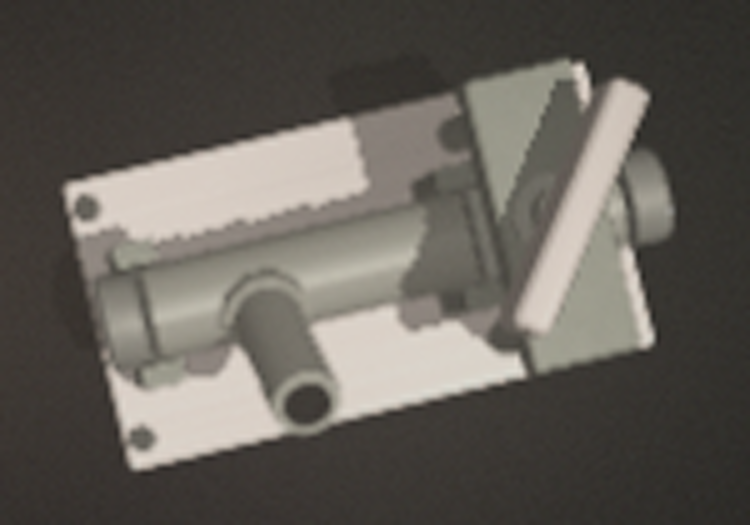

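View pics/s0c.png

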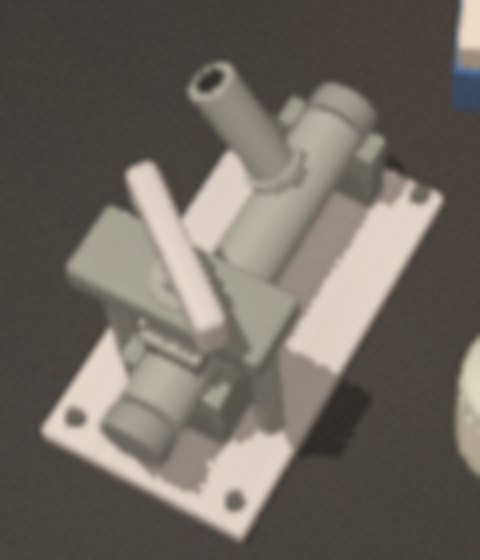

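```bash
cat >> h.py <<'E'
def ray(f,u,v,z):
    n=cv2.undistortPoints(np.array([[[u,v]]],float),f['K'],np.array([float(f['k1']),0,0,0,0]))[0,0]
    Rm=cv2.Rodrigues(f['rv'])[0]; c=-Rm.T@f['tv'].ravel(); d=Rm.T@np.r_[n,1]
    return c+d*(z-c[2])/d[2]
def go(target,yaw=None,extra=None):
    """print tool-frame shift (units) and turn about tool z (units) to reach world target with tool x at yaw(deg)"""
    o=env.get_obs();M=R.from_quat(o['tool_rot']).as_matrix()
    s=M.T@(np.array(target)-o['position'])/0.025
    r=np.zeros(3)
    if yaw is not None:
        a=np.radians(yaw);D=np.array([[np.cos(a),np.sin(a),0],[np.sin(a),-np.cos(a),0],[0,0,-1]])
        r=np.degrees(R.from_matrix(M.T@D).as_rotvec())/5
    print('rot',np.round(r,2),'shift',np.round(s,3),'yaw',np.degrees(np.arctan2(M[1,0],M[0,0])).round(2))
E
python3 - <<'E'
from h import *
f=load('t0')
for u,v in [(65,185),(130,470),(655,345),(580,62)]: print(np.round(ray(f,(u)/5+314.6,v/5+184.6,0.012),4))
f=load('s0')
for u,v in [(237,115),(443,196),(240,540),(43,430)]: print('s',np.round(ray(f,u/4+214.6,v/4+229.6,0.012),4))
# handle from scene cam
w=cloud(f);z=w[...,2];b=np.zeros(z.shape,bool);b[265:320,240:280]=1
for lo,hi in [(0.180,0.195)]:
    m=b&(z>lo)&(z<hi);print(m.sum(),cv2.minAreaRect(w[m][:,:2].astype(np.float32)*1000),np.median(z[m]))
f=load('t0');w=cloud(f);z=w[...,2]; b=np.zeros(z.shape,bool);b[185:290,400:465]=1
m=b&(z>0.183)&(z<0.195);print(m.sum(),cv2.minAreaRect(w[m][:,:2].astype(np.float32)*1000),np.median(z[m]))
m=b&(z>0.140)&(z<0.15);print(cv2.minAreaRect(w[m][:,:2].astype(np.float32)*1000))
go([0.631,-0.1475,0.262],-23.7)
E
```

```text
[0.6516 0.037  0.012 ]
[0.5264 0.0073 0.012 ]
[ 0.5833 -0.2257  0.012 ]
[ 0.7093 -0.1926  0.012 ]
s [ 0.5202 -0.0092  0.012 ]
s [0.6512 0.0333 0.012 ]
s [ 0.7097 -0.2003  0.012 ]
s [ 0.5837 -0.2286  0.012 ]
370 ((630.5238647460938, -150.84568786621094), (16.11959457397461, 98.80569458007812), 66.89128112792969) 0.18697849558631724
471 ((631.6216430664062, -147.56060791015625), (16.89408302307129, 99.86776733398438), 66.24756622314453) 0.18826855177700805
((631.3042602539062, -146.97125244140625), (115.11961364746094, 45.65383529663086), 14.318467140197754)
rot [-0.01  0.    8.59] shift [ 21.888 -11.104  -1.239] yaw 19.24
```

Emit:
jog_arm([
  [0,0,1.2,1.4,-0.7,-0.6,-1],
  [0,0,2.4,2.9,-1.5,-1.24,-1],
  [0,0,3.6,4.4,-2.2,-1.24,-1],
  [0,0,4.8,5.9,-3.0,-1.24,-1],
  [0,0,6,7.4,-3.8,-1.24,-1],
  [0,0,7.2,8.9,-4.5,-1.24,-1],
  [0,0,8.0,10.4,-5.3,-1.24,-1],
  [0,0,8.59,11.9,-6.0,-1.24,-1],
])

```text
clock: 0.77
position: [0.4344, -0.352, 0.2619]
tool_rot: [0.978, -0.207, -0.0, -0.0]
wrist_force: [0.4, -0.4, -0.0]
width: 0.999
```

```bash
python3 - <<'E'
from h import *
st();go([0.631,-0.1473,0.262],-23.7)
E
```

```text
t 0.767 pos [ 0.4344 -0.352   0.2619] eul [[0.914, -0.406, -0.001], [-0.406, -0.914, 0.001], [-0.001, -0.001, -1.0]] F [ 0.4 -0.4 -0. ] T [-0.05 -0.03 -0.  ] w 0.999
rot [-0.01  0.01 -0.05] shift [ 3.8630e+00 -1.0675e+01 -1.0000e-03] yaw -23.95
```

Emit:
jog_arm([
  [0,0,0,0.5,-1.5,0,-1],
  [0,0,0,1.0,-3.0,0,-1],
  [0,0,0,1.6,-4.5,0,-1],
  [0,0,0,2.1,-6.0,0,-1],
  [0,0,0,2.7,-7.5,0,-1],
  [0,0,0,3.2,-9.0,0,-1],
  [0,0,0,3.7,-10.2,0,-1],
  [0,0,0,3.86,-10.67,0,-1],
])

```text
clock: 1.43
position: [0.6334, -0.1425, 0.2611]
tool_rot: [0.979, -0.205, -0.001, -0.001]
wrist_force: [-0.1, 0.1, -0.6]
width: 1.0
```

```bash
python3 - <<'E'
from h import *
shot('wrist','w1')
st();go([0.631,-0.1473,0.262],-23.7);print(np.round(env.get_obs()['qpos'],3))
f=load('w1');w=cloud(f);z=w[...,2]
for lo,hi in[(0.183,0.197)]:
    m=(z>lo)&(z<hi);print(m.sum(),cv2.minAreaRect(w[m][:,:2].astype(np.float32)*1000),np.nanmedian(z[m]))
E
```

```text
t 1.483 pos [ 0.6335 -0.1422  0.261 ] eul [[0.916, -0.401, -0.001], [-0.401, -0.916, 0.003], [-0.002, -0.003, -1.0]] F [-1.6  2.3 -1.4] T [0.11 0.07 0.01] w 1.0
rot [-0.03  0.02  0.01] shift [-0.01   0.229 -0.042] yaw -23.63
[ 0.14   0.535 -0.014  1.496  0.004  1.112 -1.857]
3980 ((629.5357666015625, -148.87977600097656), (16.0115909576416, 99.25777435302734), 67.02207946777344) 0.18761583130982112
```

View pics/w1.png

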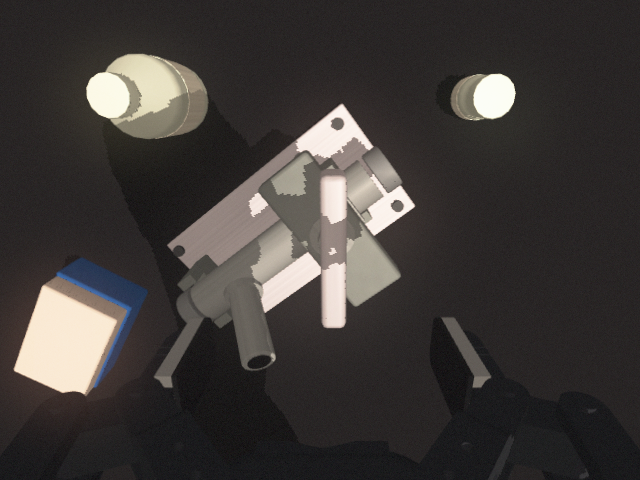

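The wrist view shows the bar at (334,250), vertical in the image, between the fingers. The port top is at (258,360). I'll descend onto the bar's middle.

```bash
python3 - <<'E'
from h import *
go([0.6305,-0.1485,0.160],-23.3)
E
```

```text
rot [-0.03  0.02 -0.07] shift [-0.     0.291  4.038] yaw -23.63
```

Emit:
jog_arm([
  [-0.03,0.02,-0.07,0,0.15,0,-1],
  [-0.03,0.02,-0.07,0,0.29,0.8,-1],
  [-0.03,0.02,-0.07,0,0.29,1.8,-1],
  [-0.03,0.02,-0.07,0,0.29,2.8,-1],
  [-0.03,0.02,-0.07,0,0.29,3.5,-1],
  [-0.03,0.02,-0.07,0,0.29,4.0,-1],
  [-0.03,0.02,-0.07,0,0.29,4.04,-1],
  [-0.03,0.02,-0.07,0,0.29,4.04,-1],
])

```text
clock: 2.15
position: [0.6301, -0.1492, 0.16]
tool_rot: [0.979, -0.202, -0.0, 0.0]
wrist_force: [-1.1, -0.2, -0.1]
width: 0.998
```

```bash
python3 - <<'E'
from h import *
st();go([0.6305,-0.1485,0.160],-23.3)
E
```

```text
t 2.15 pos [ 0.6301 -0.1492  0.16  ] eul [[0.918, -0.396, -0.001], [-0.396, -0.918, -0.0], [-0.001, 0.0, -1.0]] F [-1.1 -0.2 -0.1] T [-0.08 -0.05 -0.02] w 0.998
rot [ 0.01  0.01 -0.  ] shift [ 0.002 -0.032 -0.   ] yaw -23.32
```

Emit:
jog_arm([
  [0,0,0,0,0,0,0.2],
  [0,0,0,0,0,0,0.5],
  [0,0,0,0,0,0,1],
  [0,0,0,0,0,0,1],
  [0,0,0,0,0,0,1],
  [0,0,0,0,0,0,1],
  [0,0,0,0,0,0,1],
  [0,0,0,0,0,0,1],
])

```text
clock: 2.82
position: [0.6306, -0.1486, 0.1605]
tool_rot: [0.979, -0.202, -0.0, -0.0]
wrist_force: [-0.4, 4.0, 5.4]
width: 0.181
```

```bash
python3 - <<'E'
from h import *
st()
E
```

```text
t 2.817 pos [ 0.6306 -0.1486  0.1605] eul [[0.919, -0.395, -0.0], [-0.395, -0.919, 0.0], [-0.0, -0.0, -1.0]] F [-0.4  4.   5.4] T [0.61 0.09 0.12] w 0.181
```

Emit:
jog_arm([
  [0,0,-0.5,0,0,-0.003,1],
  [0,0,-1.0,0,0,-0.007,1],
  [0,0,-1.5,0,0,-0.01,1],
  [0,0,-2.0,0,0,-0.014,1],
])

```text
clock: 3.15
position: [0.6306, -0.1484, 0.1609]
tool_rot: [0.993, -0.115, -0.0, -0.0]
wrist_force: [0.8, 0.8, -1.1]
width: 0.178
```

```bash
python3 - <<'E'
from h import *
st();go([0.6305,-0.1485,0.160],-23.3)
print(env.get_obs()['joint_velocities'].round(3),env.get_obs()['joint_efforts'].round(2))
E
```

```text
t 3.15 pos [ 0.6306 -0.1484  0.1609] eul [[0.974, -0.228, -0.0], [-0.228, -0.974, 0.001], [-0.0, -0.001, -1.0]] F [ 0.8  0.8 -1.1] T [-0.01 -0.07 -0.25] w 0.178
rot [-0.01  0.    2.03] shift [-0.003  0.005  0.035] yaw -13.15
[ 0.089 -0.    -0.135 -0.004  0.099  0.012  0.44 ] [-7.9000e-01 -1.0129e+02  2.8400e+00 -3.4460e+01 -9.0000e-02  1.1000e-01
 -1.2200e+00]
```

Emit:
jog_arm([
  [0,0,-0.5,0,0,-0.003,1],
  [0,0,-1.0,0,0,-0.007,1],
  [0,0,-1.5,0,0,-0.01,1],
])

```text
clock: 3.4
position: [0.6306, -0.1483, 0.1611]
tool_rot: [0.999, -0.048, -0.0, -0.0]
wrist_force: [1.1, 0.5, -2.5]
width: 0.172
```

```bash
python3 - <<'E'
from h import *
st();go([0.6305,-0.1485,0.160],-23.3)
E
```

```text
t 3.4 pos [ 0.6306 -0.1483  0.1611] eul [[0.995, -0.096, -0.0], [-0.096, -0.995, 0.001], [-0.0, -0.001, -1.0]] F [ 1.1  0.5 -2.5] T [-0.06 -0.11 -0.34] w 0.172
rot [-0.01  0.    3.55] shift [-0.005  0.009  0.044] yaw -5.53
```

Emit:
jog_arm([
  [0,0,-0.5,0,0,-0.003,1],
  [0,0,-1.0,0,0,-0.007,1],
  [0,0,-1.5,0,0,-0.01,1],
])

```text
clock: 3.65
position: [0.6307, -0.1483, 0.1613]
tool_rot: [1.0, 0.018, -0.0, -0.0]
wrist_force: [0.2, 0.7, -1.2]
width: 0.174
```

```bash
python3 - <<'E'
from h import *
st();go([0.6305,-0.1485,0.160],-23.3)
E
```

```text
t 3.65 pos [ 0.6307 -0.1483  0.1613] eul [[0.999, 0.036, -0.0], [0.036, -0.999, 0.001], [-0.0, -0.001, -1.0]] F [ 0.2  0.7 -1.2] T [-0.08 -0.16 -0.3 ] w 0.174
rot [-0.01  0.    5.08] shift [-0.006  0.009  0.053] yaw 2.08
```

Emit:
jog_arm([
  [0,0,-0.5,0,0,-0.003,1],
  [0,0,-1.0,0,0,-0.007,1],
  [0,0,-1.5,0,0,-0.01,1],
])

```text
clock: 3.9
position: [0.6307, -0.1481, 0.1615]
tool_rot: [0.996, 0.085, 0.0, -0.0]
wrist_force: [1.0, 1.2, -2.3]
width: 0.177
```

```bash
python3 - <<'E'
from h import *
st();go([0.6305,-0.1485,0.160],-23.3)
E
```

```text
t 3.9 pos [ 0.6307 -0.1481  0.1615] eul [[0.986, 0.168, -0.0], [0.168, -0.986, 0.001], [0.0, -0.001, -1.0]] F [ 1.   1.2 -2.3] T [ 0.   -0.03 -0.26] w 0.177
rot [-0.01  0.    6.6 ] shift [-0.01   0.013  0.061] yaw 9.7
```

Emit:
jog_arm([
  [0,0,-0.5,0,0,-0.003,1],
  [0,0,-1.0,0,0,-0.007,1],
])

```text
clock: 4.07
position: [0.6307, -0.1481, 0.1617]
tool_rot: [0.992, 0.129, 0.0, -0.0]
wrist_force: [-0.9, 0.7, -1.5]
width: 0.176
```

```bash
python3 - <<'E'
from h import *
st();go([0.6305,-0.1485,0.160],-23.3)
E
```

```text
t 4.067 pos [ 0.6307 -0.1481  0.1617] eul [[0.967, 0.256, -0.0], [0.256, -0.967, 0.001], [0.0, -0.001, -1.0]] F [-0.9  0.7 -1.5] T [ 0.   -0.14 -0.33] w 0.176
rot [-0.01  0.    7.62] shift [-0.012  0.014  0.067] yaw 14.82
```

Emit:
jog_arm([
  [0,0,-0.5,0,0,-0.003,1],
  [0,0,-1.0,0,0,-0.007,1],
])

```text
clock: 4.23
position: [0.6307, -0.1481, 0.1619]
tool_rot: [0.985, 0.173, 0.0, -0.0]
wrist_force: [0.9, 0.1, -2.0]
width: 0.18
```

```bash
python3 - <<'E'
from h import *
st();go([0.6305,-0.1485,0.160],-23.3)
E
```

```text
t 4.233 pos [ 0.6307 -0.1481  0.1619] eul [[0.94, 0.341, -0.0], [0.341, -0.94, 0.001], [0.0, -0.001, -1.0]] F [ 0.9  0.1 -2. ] T [-0.03 -0.1  -0.3 ] w 0.18
rot [-0.01  0.    8.65] shift [-0.013  0.013  0.074] yaw 19.93
```

Emit:
jog_arm([
  [0,0,-0.5,0,0,-0.003,1],
  [0,0,-1.0,0,0,-0.007,1],
])

```text
clock: 4.4
position: [0.6307, -0.148, 0.162]
tool_rot: [0.976, 0.217, 0.0, -0.0]
wrist_force: [-0.3, 0.7, -1.1]
width: 0.181
```

```bash
python3 - <<'E'
from h import *
st();go([0.6305,-0.1485,0.160],-23.3)
shot('wrist','w2')
f=load('w2');w=cloud(f);z=w[...,2]
m=(z>0.183)&(z<0.197);print(m.sum(),cv2.minAreaRect(w[m][:,:2].astype(np.float32)*1000),np.nanmedian(z[m]))
st()
E
```

```text
t 4.4 pos [ 0.6307 -0.148   0.162 ] eul [[0.906, 0.423, -0.0], [0.423, -0.906, 0.001], [0.0, -0.001, -1.0]] F [-0.3  0.7 -1.1] T [ 0.08 -0.12 -0.34] w 0.181
rot [-0.01  0.    9.67] shift [-0.015  0.013  0.08 ] yaw 25.05
11371 ((631.7991943359375, -146.4772186279297), (92.6078109741211, 40.589866638183594), 9.129892349243164) 0.1892315812441708
t 4.45 pos [ 0.6307 -0.148   0.162 ] eul [[0.905, 0.426, -0.0], [0.426, -0.905, 0.001], [0.0, -0.001, -1.0]] F [ 0.7  1.1 -0.7] T [ 0.08 -0.14 -0.24] w 0.178
```

View pics/w2.png

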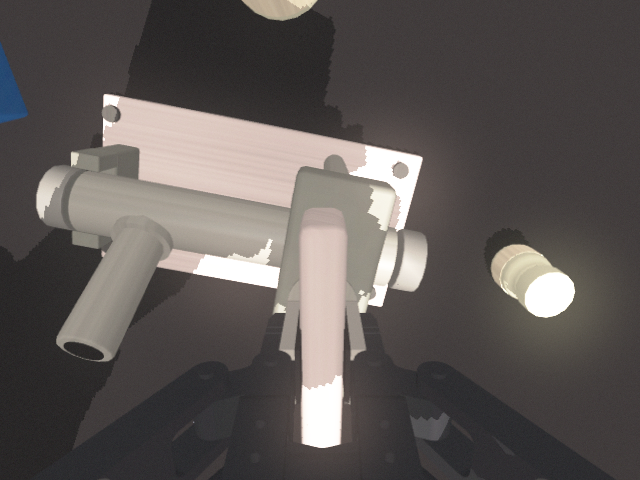

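Emit:
jog_arm([
  [0,0,-0.5,0,0,-0.003,1],
  [0,0,-1.0,0,0,-0.007,1],
])

```text
clock: 4.62
position: [0.6307, -0.1479, 0.1622]
tool_rot: [0.965, 0.261, 0.0, -0.001]
wrist_force: [0.5, 1.3, -1.7]
width: 0.176
```

```bash
python3 - <<'E'
from h import *
st();go([0.6305,-0.1485,0.160],-23.3)
E
```

```text
t 4.617 pos [ 0.6307 -0.1479  0.1622] eul [[0.864, 0.504, -0.0], [0.504, -0.864, 0.001], [0.0, -0.001, -1.0]] F [ 0.5  1.3 -1.7] T [ 0.02 -0.06 -0.34] w 0.176
rot [-1.000e-02  0.000e+00  1.072e+01] shift [-0.019  0.016  0.087] yaw 30.29
```

Emit:
jog_arm([
  [0,0,-0.5,0,0,-0.003,1],
  [0,0,-1.0,0,0,-0.007,1],
])

```text
clock: 4.78
position: [0.6307, -0.1479, 0.1623]
tool_rot: [0.953, 0.303, 0.0, -0.001]
wrist_force: [0.9, 0.3, -0.3]
width: 0.176
```

```bash
python3 - <<'E'
from h import *
st();go([0.6305,-0.1485,0.160],-23.3)
E
```

```text
t 4.783 pos [ 0.6307 -0.1479  0.1623] eul [[0.816, 0.578, -0.0], [0.578, -0.816, 0.001], [0.001, -0.001, -1.0]] F [ 0.9  0.3 -0.3] T [ 0.04 -0.09 -0.31] w 0.176
rot [-1.000e-02  0.000e+00  1.173e+01] shift [-0.019  0.015  0.094] yaw 35.33
```

Emit:
jog_arm([
  [0,0,-0.5,0,0,-0.003,1],
  [0,0,-1.0,0,0,-0.007,1],
  [0,0,-1.5,0,0,-0.01,1],
  [0,0,-2.1,0,0,-0.014,1],
])

```text
clock: 5.12
position: [0.6307, -0.1478, 0.1627]
tool_rot: [0.921, 0.39, 0.0, -0.001]
wrist_force: [-0.6, 0.4, -1.0]
width: 0.176
```

```bash
python3 - <<'E'
from h import *
st();go([0.6305,-0.1485,0.160],-23.3)
print(env.get_obs()['qpos'].round(3))
E
```

```text
t 5.117 pos [ 0.6307 -0.1478  0.1627] eul [[0.696, 0.718, -0.0], [0.718, -0.696, 0.001], [0.001, -0.001, -1.0]] F [-0.6  0.4 -1. ] T [ 0.12  0.03 -0.31] w 0.176
rot [-0.02  0.   13.83] shift [-0.024  0.014  0.108] yaw 45.87
[ 0.351  0.647 -0.327  1.585  0.239  0.949 -0.824]
```

Eased by 1.2 rad. The easing torque held steady at about 0.31 N m, so the clamp is free. Now I'll open and lift.

Emit:
jog_arm([
  [0,0,0,0,0,0,0],
  [0,0,0,0,0,0,-0.5],
  [0,0,0,0,0,0,-1],
  [0,0,0,0,0,0,-1],
  [0,0,0,0,0,-0.5,-1],
  [0,0,0,0,0,-1.5,-1],
  [0,0,0,0,0,-2.5,-1],
  [0,0,0,0,0,-3.8,-1],
])

```text
clock: 5.78
position: [0.6301, -0.1478, 0.2587]
tool_rot: [0.921, 0.389, -0.001, -0.001]
wrist_force: [-0.0, -0.5, 0.9]
width: 0.997
```

```bash
python3 - <<'E'
from h import *
shot('top','t2')
st();go([0.560,-0.051,0.25],104)
f=load('t2')
im=cv2.resize(f['p'][185:290,315:465,::-1].astype(np.uint8),None,fx=5,fy=5,interpolation=cv2.INTER_CUBIC);cv2.imwrite('pics/t2c.png',im)
E
```

```text
t 5.833 pos [ 0.6325 -0.148   0.2662] eul [[0.697, 0.717, 0.007], [0.717, -0.697, 0.0], [0.005, 0.005, -1.0]] F [0.6 0.1 6.9] T [-0.02 -0.03  0.03] w 0.997
rot [  0.08  -0.02 -11.63] shift [ 0.758 -4.788  0.628] yaw 45.83
```

View pics/t2c.png

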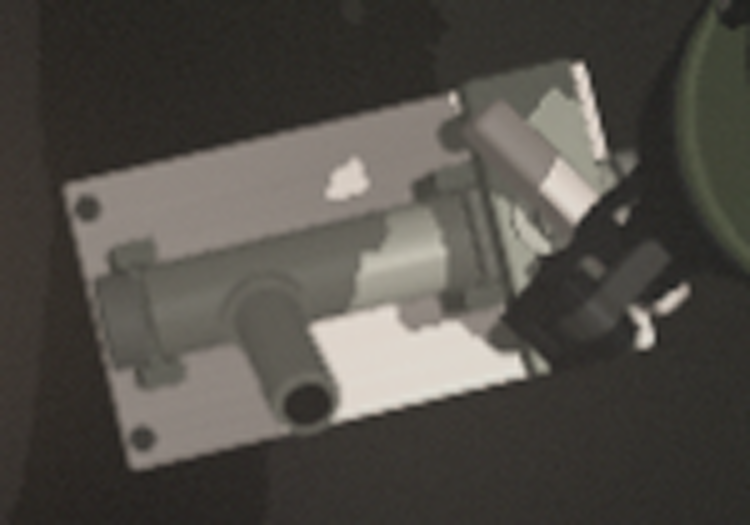

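The port is still leaning as it was, with its top at crop (306,402), and the bar has turned. Next I'll go above the port.

Emit:
jog_arm([
  [0.08,0,-1.4,0.1,-0.7,0.6,-1],
  [0.08,0,-2.8,0.2,-1.6,0.6,-1],
  [0.08,0,-4.2,0.4,-2.6,0.6,-1],
  [0.08,0,-5.6,0.5,-3.5,0.6,-1],
  [0.08,0,-7,0.65,-4.3,0.6,-1],
  [0.08,0,-8.4,0.76,-4.79,0.6,-1],
  [0.08,0,-9.8,0.76,-4.79,0.6,-1],
  [0.08,0,-11.0,0.76,-4.79,0.6,-1],
])

```text
clock: 6.5
position: [0.5599, -0.0502, 0.2519]
tool_rot: [0.635, 0.773, 0.001, 0.0]
wrist_force: [0.3, 0.2, 0.4]
width: 0.999
```

```bash
python3 - <<'E'
from h import *
shot('wrist','w3')
st();go([0.560,-0.051,0.115],104)
E
```

```text
t 6.55 pos [ 0.5601 -0.0507  0.2517] eul [[-0.201, 0.98, 0.001], [0.98, 0.201, 0.002], [0.001, 0.002, -1.0]] F [ 0.1 -0.6  0.4] T [-0.04 -0.03 -0.03] w 0.995
rot [ 0.02 -0.01 -0.48] shift [-0.017 -0.013  5.468] yaw 101.6
```

View pics/w3.png

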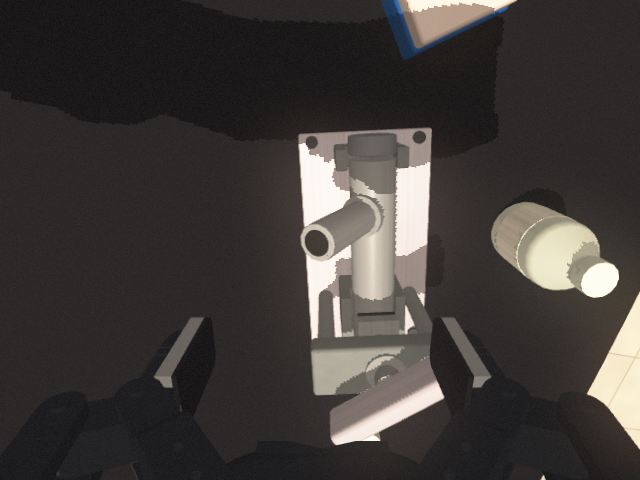

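```bash
python3 - <<'E'
from h import *
f=load('w3');w=cloud(f)
# port top ring pixels around (318,242)
for u,v in [(304,236),(331,236),(318,226),(318,258),(345,215),(372,245),(372,290)]: print(u,v,w[v,u].round(4))
z=w[...,2]
b=np.zeros(z.shape,bool);b[215:265,295:340]=1
m=b&(z>0.139)&(z<0.158);print(m.sum(),cv2.minAreaRect(w[m][:,:2].astype(np.float32)*1000),np.median(z[m]))
C=np.array([.6177,-.0937]);u=np.array([.970,.242]);v=np.array([-.242,.970])
m=(z>0.075)&(z<0.09);q=w[m][:,:2]-C;lx=q@u;ly=q@v
for a in np.arange(-0.03,0.1,0.02):
    k=(ly>a)&(ly<a+.02);print(a.round(2),k.sum(), np.percentile(lx[k],[5,50,95]).round(4) if k.sum() else '')
E
```

```text
304 236 [ 0.5466 -0.0531  0.1403]
331 236 [ 0.564  -0.0457  0.1519]
318 226 [ 0.5544 -0.0419  0.1476]
318 258 [ 0.5589 -0.0644  0.1477]
345 215 [ 0.5733 -0.037   0.123 ]
372 245 [ 0.6061 -0.0677  0.0853]
372 290 [ 0.617  -0.1101  0.083 ]
1298 ((558.0377197265625, -53.69910430908203), (26.697261810302734, 27.995370864868164), 12.246967315673828) 0.14661554769690233
-0.03 864 [-0.0166  0.0006  0.153 ]
-0.01 1082 [-0.0165  0.004   0.1403]
0.01 1314 [-0.0157  0.0081  0.1482]
0.03 1031 [-0.0093  0.1479  0.1781]
0.05 487 [-0.0233  0.0044  0.0139]
0.07 978 [-0.0174 -0.004   0.0117]
0.09 840 [-0.0176 -0.0038  0.0116]
```

Emit:
jog_arm([
  [0,0,-0.48,0,0,1.0,-1],
  [0,0,-0.48,0,0,2.2,-1],
  [0,0,-0.48,0,0,3.4,-1],
  [0,0,-0.48,0,0,4.4,-1],
  [0,0,-0.48,0,0,5.1,-1],
  [0,0,-0.48,0,0,5.45,-1],
  [0,0,-0.48,0,0,5.45,-1],
  [0,0,-0.48,0,0,5.45,-1],
])

```text
clock: 7.22
position: [0.5607, -0.0504, 0.1162]
tool_rot: [0.616, 0.788, 0.001, 0.0]
wrist_force: [-0.6, 0.5, 0.1]
width: 0.998
```

```bash
python3 - <<'E'
from h import *
st();go([0.603,-0.041,0.115],104)
E
```

```text
t 7.217 pos [ 0.5607 -0.0504  0.1162] eul [[-0.241, 0.971, 0.002], [0.971, 0.241, 0.001], [0.001, 0.002, -1.0]] F [-0.6  0.5  0.1] T [ 0.06 -0.   -0.05] w 0.998
rot [ 0.02 -0.01 -0.01] shift [-0.041  1.735  0.052] yaw 103.93
```

Emit:
jog_arm([
  [0,0,0,0,0.2,0,-0.8],
  [0,0,0,0,0.45,0,-0.6],
  [0,0,0,0,0.7,0,-0.4],
  [0,0,0,-0.02,0.95,0,-0.2],
  [0,0,0,-0.02,1.2,0,-0.1],
  [0,0,0,-0.04,1.45,0,0],
  [0,0,0,-0.04,1.65,0,0],
  [0,0,0,-0.04,1.73,0,0],
])

```text
clock: 7.88
position: [0.6038, -0.0407, 0.1164]
tool_rot: [0.616, 0.788, 0.001, 0.0]
wrist_force: [-1.8, -0.3, 0.7]
width: 0.498
```

```bash
python3 - <<'E'
from h import *
shot('wrist','w4');shot('scene','s4')
st();go([0.603,-0.041,0.115],104)
f=load('s4');im=cv2.resize(f['p'][200:370,195:355,::-1].astype(np.uint8),None,fx=3,fy=3,interpolation=cv2.INTER_CUBIC);cv2.imwrite('pics/s4c.png',im)
E
```

```text
t 7.983 pos [ 0.6033 -0.0407  0.1163] eul [[-0.241, 0.971, 0.002], [0.971, 0.241, 0.002], [0.001, 0.003, -1.0]] F [-0.4  0.2  0.3] T [-0.03  0.01 -0.  ] w 0.498
rot [ 0.03 -0.01 -0.01] shift [-0.008 -0.014  0.051] yaw 103.94
```

View pics/w4.png

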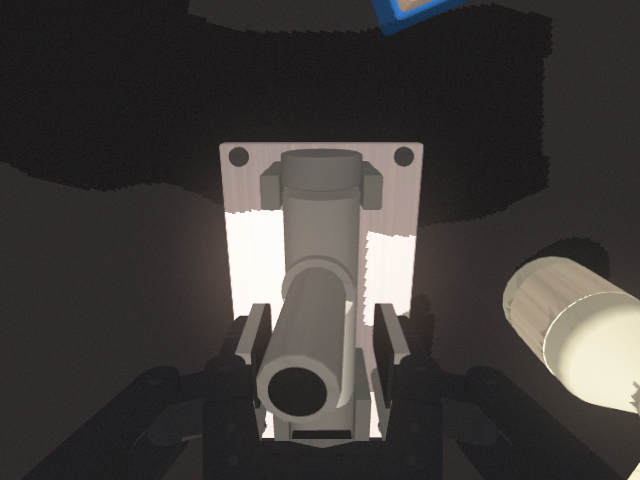

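View pics/s4c.png

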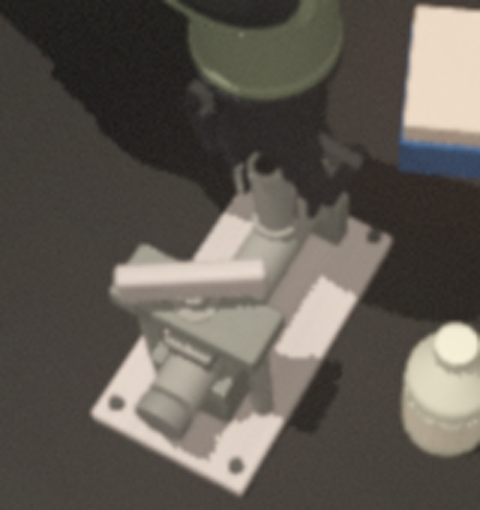

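The port is between the fingers, top at (297,392). The finger centre and tube axis both sit at column 321. Closing will square it up.

Emit:
jog_arm([
  [0,0,0,0,0,0,0.1],
  [0,0,0,0,0,0,0.2],
  [0,0,0,0,0,0,0.3],
  [0,0,0,0,0,0,0.35],
  [0,0,0,0,0,0,0.5],
  [0,0,0,0,0,0,0.5],
  [0,0,0,0,0,0,0.5],
  [0,0,0,0,0,0,0.5],
])

```text
clock: 8.65
position: [0.6032, -0.0407, 0.1165]
tool_rot: [0.616, 0.788, 0.001, 0.0]
wrist_force: [-4.0, -0.9, 5.9]
width: 0.315
```

```bash
python3 - <<'E'
from h import *
shot('wrist','w5')
st();go([0.603,-0.041,0.115],104)
E
```

```text
t 8.7 pos [ 0.6033 -0.0408  0.1165] eul [[-0.241, 0.971, 0.002], [0.971, 0.241, 0.002], [0.001, 0.003, -1.0]] F [-3.1 -0.4  5.8] T [-0.11  0.82  0.02] w 0.312
rot [ 0.03 -0.01 -0.01] shift [-0.006 -0.013  0.059] yaw 103.93
```

View pics/w5.png

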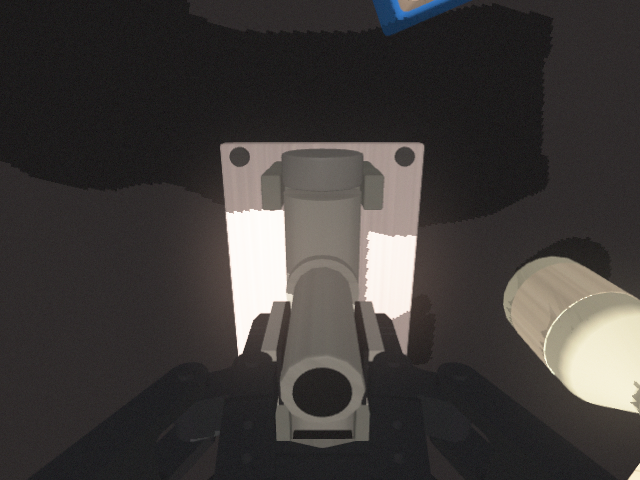

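The port top is now at (322,390), in line with the tube. Opening and lifting, then I'll check.

Emit:
jog_arm([
  [0,0,0,0,0,0,0.3],
  [0,0,0,0,0,0,0],
  [0,0,0,0,0,0,-0.5],
  [0,0,0,0,0,0,-0.5],
  [0,0,0,0,0,-1.0,-0.5],
  [0,0,0,0,0,-2.2,-0.7],
  [0,0,0,0,0,-3.6,-1],
  [0,0,0,0,0,-5.3,-1],
])

```text
clock: 9.37
position: [0.6021, -0.0409, 0.2485]
tool_rot: [0.616, 0.788, 0.001, -0.001]
wrist_force: [0.6, -0.6, -0.1]
width: 1.003
```

```bash
python3 - <<'E'
from h import *
shot('wrist','w6')
st();go([0.6308,-0.1480,0.26],45.87)
f=load('w6');w=cloud(f);z=w[...,2]
C=np.array([.6177,-.0937]);u=np.array([.970,.242]);v=np.array([-.242,.970])
q=w[...,:2]-C;lx=q@u;ly=q@v
m=(z>0.152)&(z<0.17)&(abs(lx)<.05)&(ly>.02)&(ly<.09);print('porttop',m.sum(),cv2.minAreaRect(np.stack([lx[m],ly[m]],1).astype(np.float32)*1000),np.median(z[m]))
for a in (-.02,0,.02,.075,.09):
  m=(z>0.08)&(z<0.09)&(abs(lx)<.03)&(ly>a)&(ly<a+.015);print('tube',m.sum(),np.percentile(lx[m],[2,98]).round(4))
m=(z>0.183)&(z<0.197);print(m.sum(),cv2.minAreaRect(w[m][:,:2].astype(np.float32)*1000))
E
```

```text
t 9.417 pos [ 0.6052 -0.0404  0.2574] eul [[-0.241, 0.97, 0.01], [0.971, 0.241, 0.002], [-0.001, 0.01, -1.0]] F [ 2.5  0.6 11.1] T [-0.02 -0.1   0.02] w 1.0
rot [ 0.11 -0.05 11.61] shift [-4.426 -0.043 -0.1  ] yaw 103.94
porttop 1547 ((1.7399044036865234, 53.72724151611328), (27.45935821533203, 27.217702865600586), 58.24226760864258) 0.16845654201814608
tube 240 [-0.0153  0.0213]
tube 208 [-0.0159  0.021 ]
tube 18 [-0.0154  0.0215]
tube 327 [-0.0153  0.0213]
tube 299 [-0.0151  0.0211]
1972 ((628.109375, -142.5376434326172), (99.81311798095703, 13.764910697937012), 39.25935745239258)
```

View pics/w6.png

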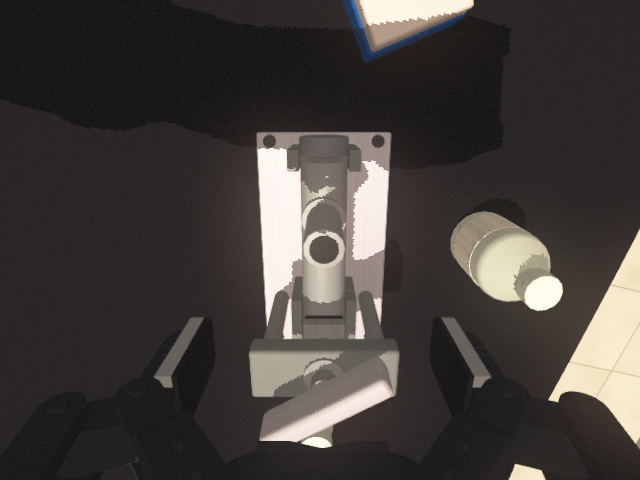

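```bash
cat > chk.py <<'E'
from h import *
import sys
def chk(n,cam='wrist'):
    shot(cam,n);f=load(n);w=cloud(f);z=w[...,2]
    C=np.array([.6177,-.0937]);u=np.array([.970,.242]);v=np.array([-.242,.970])
    q=w[...,:2]-C;lx=q@u;ly=q@v
    m=(z>0.152)&(z<0.17)&(abs(lx)<.05)&(ly>.02)&(ly<.09);print('porttop',m.sum(),cv2.minAreaRect(np.stack([lx[m],ly[m]],1).astype(np.float32)*1000),np.median(z[m]))
    for a in (0,.075,.09):
      m=(z>0.065)&(z<0.09)&(abs(lx)<.03)&(ly>a)&(ly<a+.015)
      if m.sum():print('tube',m.sum(),np.percentile(lx[m],[2,98]).round(4),'apex z',np.percentile(z[m],98).round(4))
    m=(z>0.175)&(z<0.2)&(abs(lx)<.06)&(ly<0);print('bar',m.sum(),cv2.minAreaRect(w[m][:,:2].astype(np.float32)*1000))
E
python3 - <<'E'
from chk import *
chk('w7');st();go([0.6308,-0.1480,0.26],45.87)
E
```

```text
porttop 1299 ((-1.9536361694335938, 53.97500228881836), (27.540855407714844, 26.728805541992188), 88.96257781982422) 0.15656814386806156
tube 508 [-0.0204  0.0171] apex z 0.0821
tube 801 [-0.0205  0.017 ] apex z 0.082
tube 742 [-0.0265  0.0263] apex z 0.0821
bar 3787 ((629.0197143554688, -147.99655151367188), (99.0599594116211, 17.397111892700195), 45.69863510131836)
t 9.467 pos [ 0.6054 -0.0405  0.2543] eul [[-0.241, 0.971, 0.011], [0.971, 0.241, 0.001], [-0.001, 0.011, -1.0]] F [ 0.3 -0.3 -1.6] T [ 0.07 -0.06 -0.01] w 1.0
rot [ 0.12 -0.05 11.61] shift [-4.418 -0.045 -0.224] yaw 103.93
```

The port is upright: its top is at local x −1.95 mm against the tube centre at −1.7 mm. Back to the bar, which is at yaw 45.7°.

Emit:
jog_arm([
  [0.1,0,1.4,-0.6,0,-0.2,-1],
  [0.1,0,2.8,-1.3,0,-0.2,-1],
  [0.1,0,4.2,-2.1,0,-0.2,-1],
  [0.1,0,5.6,-2.9,0,-0.2,-1],
  [0.1,0,7.0,-3.7,0,-0.2,-1],
  [0.1,0,8.4,-4.4,-0.04,-0.2,-1],
  [0.1,0,9.8,-4.42,-0.04,-0.2,-1],
  [0.1,0,11.2,-4.42,-0.04,-0.2,-1],
])

```text
clock: 10.13
position: [0.6309, -0.1494, 0.2591]
tool_rot: [0.915, 0.403, 0.002, -0.001]
wrist_force: [0.1, 1.1, 0.6]
width: 0.998
```

Emit:
jog_arm([
  [0,0,0.3,0,0,0,-1],
])

```text
clock: 10.22
position: [0.631, -0.1494, 0.259]
tool_rot: [0.922, 0.387, 0.002, -0.001]
wrist_force: [-0.0, 0.4, 0.5]
width: 0.995
```

```bash
python3 - <<'E'
from chk import *
chk('w8');st();go([0.6307,-0.1480,0.1622],45.87);print(env.get_obs()['qpos'].round(3))
E
```

```text
porttop 1606 ((-2.5103607177734375, 53.4344482421875), (27.035741806030273, 27.348968505859375), 78.569580078125) 0.15949957200138176
tube 831 [-0.0193  0.0172] apex z 0.0852
tube 724 [-0.0109  0.0176] apex z 0.0852
tube 1210 [-0.0276  0.0275] apex z 0.0848
bar 4187 ((629.606201171875, -148.62669372558594), (99.06329345703125, 16.01538848876953), 45.71095275878906)
t 10.267 pos [ 0.631  -0.1496  0.259 ] eul [[0.699, 0.715, 0.002], [0.715, -0.699, 0.003], [0.004, -0.0, -1.0]] F [-0.   0.5  0.1] T [ 0.03 -0.01 -0.02] w 1.001
rot [-0.   -0.04 -0.05] shift [ 0.023 -0.051  3.87 ] yaw 45.64
[ 0.362  0.551 -0.339  1.491  0.19   1.131 -0.785]
```

Emit:
jog_arm([
  [0,-0.04,-0.03,0.02,-0.05,0.6,-1],
  [0,-0.04,-0.03,0.02,-0.05,1.8,-1],
  [0,-0.04,-0.03,0.02,-0.05,2.9,-1],
  [0,-0.04,-0.03,0.02,-0.05,3.6,-1],
  [0,-0.04,-0.03,0.02,-0.05,3.87,-1],
  [0,-0.04,-0.03,0.02,-0.05,3.87,-1],
  [0,-0.04,-0.03,0.02,-0.05,3.87,-0.3],
  [0,-0.04,-0.03,0.02,-0.05,3.87,0.4],
])

```text
clock: 10.93
position: [0.6314, -0.1482, 0.1637]
tool_rot: [0.921, 0.389, 0.001, 0.0]
wrist_force: [0.3, 0.1, 0.4]
width: 0.749
```

Emit:
jog_arm([
  [0,0,0,0,0,0,1],
  [0,0,0,0,0,0,1],
  [0,0,0,0,0,0,1],
  [0,0,0,0,0,0,1],
  [0,0,0,0,0,0,1],
])

```text
clock: 11.35
position: [0.6312, -0.1476, 0.1644]
tool_rot: [0.921, 0.389, 0.001, 0.0]
wrist_force: [-7.0, 4.2, 10.7]
width: 0.177
```

```bash
python3 - <<'E'
from h import *
st();go([0.6307,-0.1480,0.1622],45.87)
E
```

```text
t 11.35 pos [ 0.6312 -0.1476  0.1644] eul [[0.697, 0.717, 0.002], [0.717, -0.697, 0.001], [0.002, 0.001, -1.0]] F [-7.   4.2 10.7] T [ 0.84  1.4  -0.1 ] w 0.177
rot [ 0.01 -0.02 -0.01] shift [-0.023 -0.003  0.089] yaw 45.81
```

Emit:
jog_arm([
  [0,0,0.5,0,0,0.003,1],
  [0,0,1.0,0,0,0.007,1],
  [0,0,1.5,0,0,0.01,1],
])

```text
clock: 11.6
position: [0.6311, -0.1476, 0.1643]
tool_rot: [0.945, 0.327, 0.001, 0.0]
wrist_force: [-1.4, 0.6, 0.4]
width: 0.176
```

```bash
cat > lg.py <<'E'
from h import *
import json
o=env.get_obs();M=R.from_quat(o['tool_rot']).as_matrix()
y=np.degrees(np.arctan2(M[1,0],M[0,0]))
open('log.txt','a').write(f"{o['clock']} {y} {o['torque'][2]}\n")
print('yaw',y.round(2),'Tz',np.round(o['torque'][2],3),'F',np.round(o['wrist_force'],1),'pos',np.round(o['position'],4),'w',round(float(o['width']),3),'t',round(o['clock'],2))
E
python3 lg.py
```

```text
yaw 38.22 Tz 0.278 F [-1.4  0.6  0.4] pos [ 0.6311 -0.1476  0.1643] w 0.176 t 11.6
```

Emit:
jog_arm([
  [0,0,0.5,0,0,0.003,1],
  [0,0,1.0,0,0,0.007,1],
])

```text
clock: 11.77
position: [0.631, -0.1477, 0.1642]
tool_rot: [0.959, 0.285, 0.001, 0.0]
wrist_force: [0.2, -0.9, -0.6]
width: 0.174
```

```bash
python3 lg.py
```

```text
yaw 33.11 Tz 0.336 F [ 0.2 -0.9 -0.6] pos [ 0.631  -0.1477  0.1642] w 0.174 t 11.77
```

Emit:
jog_arm([
  [0,0,0.5,0,0,0.003,1],
  [0,0,1.0,0,0,0.007,1],
])

```text
clock: 11.93
position: [0.631, -0.1478, 0.164]
tool_rot: [0.97, 0.242, 0.001, 0.0]
wrist_force: [-0.8, -0.4, -1.2]
width: 0.175
```

```bash
python3 lg.py
```

```text
yaw 28.0 Tz 0.278 F [-0.8 -0.4 -1.2] pos [ 0.631  -0.1478  0.164 ] w 0.175 t 11.93
```

Emit:
jog_arm([
  [0,0,0.5,0,0,0.003,1],
  [0,0,1.0,0,0,0.007,1],
])

```text
clock: 12.1
position: [0.6311, -0.1479, 0.1638]
tool_rot: [0.98, 0.198, 0.001, 0.0]
wrist_force: [0.9, -0.3, -2.4]
width: 0.175
```

```bash
python3 lg.py
```

```text
yaw 22.9 Tz 0.291 F [ 0.9 -0.3 -2.4] pos [ 0.6311 -0.1479  0.1638] w 0.175 t 12.1
```

Emit:
jog_arm([
  [0,0,0.5,0,0,0.003,1],
  [0,0,1.0,0,0,0.007,1],
])

```text
clock: 12.27
position: [0.6311, -0.148, 0.1636]
tool_rot: [0.988, 0.155, 0.001, 0.0]
wrist_force: [-0.1, -0.7, -1.8]
width: 0.172
```

```bash
python3 lg.py
```

```text
yaw 17.79 Tz 0.341 F [-0.1 -0.7 -1.8] pos [ 0.6311 -0.148   0.1636] w 0.172 t 12.27
```

Emit:
jog_arm([
  [0,0,0.5,0,0,0.003,1],
  [0,0,1.0,0,0,0.007,1],
])

```text
clock: 12.43
position: [0.6311, -0.1481, 0.1635]
tool_rot: [0.994, 0.11, 0.001, 0.0]
wrist_force: [0.8, -0.2, -1.5]
width: 0.175
```

```bash
python3 lg.py
```

```text
yaw 12.69 Tz 0.278 F [ 0.8 -0.2 -1.5] pos [ 0.6311 -0.1481  0.1635] w 0.175 t 12.43
```

Emit:
jog_arm([
  [0,0,0.5,0,0,0.003,1],
  [0,0,1.0,0,0,0.007,1],
])

```text
clock: 12.6
position: [0.6311, -0.1481, 0.1634]
tool_rot: [0.998, 0.066, 0.001, 0.001]
wrist_force: [-0.5, -1.0, -0.8]
width: 0.176
```

```bash
python3 lg.py
```

```text
yaw 7.58 Tz 0.342 F [-0.5 -1.  -0.8] pos [ 0.6311 -0.1481  0.1634] w 0.176 t 12.6
```

Emit:
jog_arm([
  [0,0,0.5,0,0,0.003,1],
  [0,0,1.0,0,0,0.007,1],
])

```text
clock: 12.77
position: [0.6311, -0.1483, 0.1632]
tool_rot: [1.0, 0.022, 0.001, 0.001]
wrist_force: [0.2, -0.8, -1.4]
width: 0.177
```

```bash
python3 lg.py
```

```text
yaw 2.48 Tz 0.386 F [ 0.2 -0.8 -1.4] pos [ 0.6311 -0.1483  0.1632] w 0.177 t 12.77
```

Emit:
jog_arm([
  [0,0,0.5,0,0,0.003,1],
  [0,0,1.0,0,0,0.007,1],
])

```text
clock: 12.93
position: [0.6311, -0.1483, 0.1631]
tool_rot: [1.0, -0.023, 0.001, 0.001]
wrist_force: [0.8, -1.3, -0.2]
width: 0.174
```

```bash
python3 lg.py
```

```text
yaw -2.62 Tz 0.339 F [ 0.8 -1.3 -0.2] pos [ 0.6311 -0.1483  0.1631] w 0.174 t 12.93
```

Emit:
jog_arm([
  [0,0,0.5,0,0,0.003,1],
  [0,0,1.0,0,0,0.007,1],
])

```text
clock: 13.1
position: [0.631, -0.1484, 0.1629]
tool_rot: [0.998, -0.067, 0.001, 0.001]
wrist_force: [-0.1, -1.4, -0.2]
width: 0.171
```

```bash
python3 lg.py
```

```text
yaw -7.72 Tz 0.39 F [-0.1 -1.4 -0.2] pos [ 0.631  -0.1484  0.1629] w 0.171 t 13.1
```

Emit:
jog_arm([
  [0,0,0.5,0,0,0.003,1],
  [0,0,1.0,0,0,0.007,1],
])

```text
clock: 13.27
position: [0.631, -0.1485, 0.1628]
tool_rot: [0.994, -0.112, 0.001, 0.001]
wrist_force: [-0.0, -1.2, -1.0]
width: 0.179
```

```bash
python3 lg.py
```

```text
yaw -12.82 Tz 0.361 F [-0.  -1.2 -1. ] pos [ 0.631  -0.1485  0.1628] w 0.179 t 13.27
```

Emit:
jog_arm([
  [0,0,0.5,0,0,0.003,1],
  [0,0,1.0,0,0,0.007,1],
])

```text
clock: 13.43
position: [0.631, -0.1486, 0.1627]
tool_rot: [0.988, -0.156, 0.001, 0.001]
wrist_force: [-0.0, -0.9, 0.2]
width: 0.173
```

```bash
python3 lg.py
```

```text
yaw -17.92 Tz 0.367 F [-0.  -0.9  0.2] pos [ 0.631  -0.1486  0.1627] w 0.173 t 13.43
```

Emit:
jog_arm([
  [0,0,0.5,0,0,0.003,1],
  [0,0,1.0,0,0,0.007,1],
])

```text
clock: 13.6
position: [0.631, -0.1486, 0.1625]
tool_rot: [0.98, -0.2, 0.001, 0.001]
wrist_force: [-0.6, -0.9, -0.1]
width: 0.175
```

```bash
python3 lg.py
```

```text
yaw -23.02 Tz 0.412 F [-0.6 -0.9 -0.1] pos [ 0.631  -0.1486  0.1625] w 0.175 t 13.6
```

Emit:
jog_arm([
  [0,0,0.5,0,0,0.003,1],
  [0,0,1.0,0,0,0.007,1],
])

```text
clock: 13.77
position: [0.6309, -0.1487, 0.1623]
tool_rot: [0.97, -0.243, 0.001, 0.001]
wrist_force: [-0.4, -0.1, -0.2]
width: 0.174
```

```bash
python3 lg.py
cat > fit.py <<'E'
import numpy as np
from scipy.optimize import least_squares
L=np.loadtxt('log.txt')
E=np.array([[-13.15,-.25],[-5.53,-.34],[2.08,-.30],[9.7,-.26],[14.82,-.33],[19.93,-.30],[25.05,-.34],[30.29,-.34],[35.33,-.31],[45.87,-.31]])
def chi(y0,both):
    r=L[:,2]-(.30+.19*np.radians(np.maximum(0,y0-L[:,1])))
    if both: r=np.r_[r,-E[:,1]-(.30-.19*np.radians(np.maximum(0,y0-E[:,0])))]
    return (r**2).sum()/.03**2
ys=np.arange(-20,40,.5)
for b in(0,1):
    c=np.array([chi(y,b) for y in ys]);i=c.argmin();ok=ys[c<c[i]+4];print('touch',ys[i],'chi2',c[i].round(1),'2sigma',ok[0],ok[-1],'theta now',np.radians(ys[i]-L[-1,1]).round(2))
E
python3 fit.py
```

```text
yaw -28.12 Tz 0.386 F [-0.4 -0.1 -0.2] pos [ 0.6309 -0.1487  0.1623] w 0.174 t 13.77
touch 11.5 chi2 14.0 2sigma 4.5 17.0 theta now 0.69
touch 6.0 chi2 30.4 2sigma -1.5 13.0 theta now 0.6
```

Emit:
jog_arm([
  [0,0,0.4,0,0,0.003,1],
  [0,0,0.7,0,0,0.005,1],
])

```text
clock: 13.93
position: [0.6308, -0.1487, 0.1623]
tool_rot: [0.962, -0.273, 0.001, 0.001]
wrist_force: [-0.1, -0.8, -0.8]
width: 0.173
```

```bash
python3 lg.py
```

```text
yaw -31.71 Tz 0.371 F [-0.1 -0.8 -0.8] pos [ 0.6308 -0.1487  0.1623] w 0.173 t 13.93
```

Emit:
jog_arm([
  [0,0,0.4,0,0,0.003,1],
  [0,0,0.7,0,0,0.005,1],
])

```text
clock: 14.1
position: [0.6308, -0.1488, 0.1622]
tool_rot: [0.953, -0.303, 0.001, 0.001]
wrist_force: [0.3, -1.8, -1.3]
width: 0.174
```

```bash
python3 lg.py
```

```text
yaw -35.3 Tz 0.396 F [ 0.3 -1.8 -1.3] pos [ 0.6308 -0.1488  0.1622] w 0.174 t 14.1
```

Emit:
jog_arm([
  [0,0,0.3,0,0,0.003,1],
  [0,0,0.6,0,0,0.005,1],
])

```text
clock: 14.27
position: [0.6308, -0.1488, 0.1621]
tool_rot: [0.944, -0.329, 0.001, 0.001]
wrist_force: [-0.1, -1.0, -0.6]
width: 0.171
```

```bash
python3 lg.py; python3 fit.py
```

```text
yaw -38.4 Tz 0.398 F [-0.1 -1.  -0.6] pos [ 0.6308 -0.1488  0.1621] w 0.171 t 14.27
touch 4.5 chi2 24.3 2sigma -3.5 11.0 theta now 0.75
touch 0.5 chi2 35.7 2sigma -5.5 7.0 theta now 0.68
```

```bash
python3 - <<'E'
from h import *
shot('wrist','w9');shot('top','t9');shot('scene','s9')
st()
f=load('t9');im=cv2.resize(f['p'][185:290,315:465,::-1].astype(np.uint8),None,fx=5,fy=5,interpolation=cv2.INTER_CUBIC);cv2.imwrite('pics/t9c.png',im)
f=load('s9');im=cv2.resize(f['p'][200:370,195:355,::-1].astype(np.uint8),None,fx=3,fy=3,interpolation=cv2.INTER_CUBIC);cv2.imwrite('pics/s9c.png',im)
E
```

```text
t 14.417 pos [ 0.6308 -0.1488  0.1621] eul [[0.785, -0.62, 0.001], [-0.62, -0.785, -0.003], [0.003, 0.002, -1.0]] F [ 0.5 -1.5 -0.6] T [-0.3   0.23  0.27] w 0.174
```

View pics/w9.png

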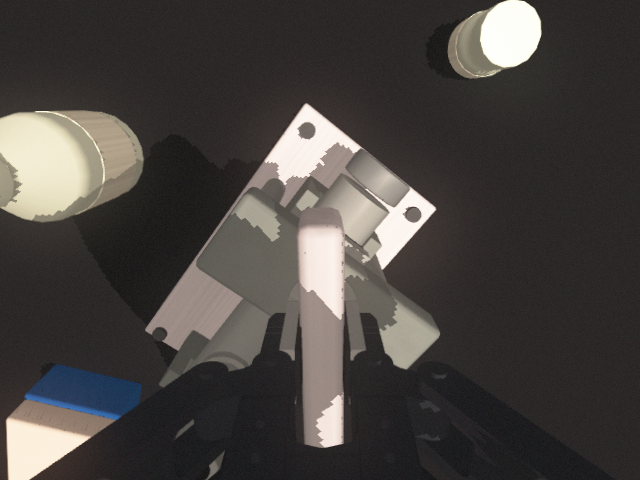

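View pics/s9c.png

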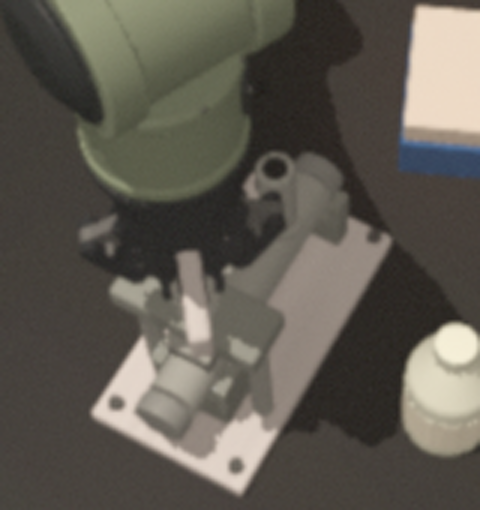

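Emit:
jog_arm([
  [0,0,0.3,0,0,0.002,1],
  [0,0,0.6,0,0,0.004,1],
])

```text
clock: 14.58
position: [0.6308, -0.1488, 0.162]
tool_rot: [0.935, -0.354, 0.001, 0.001]
wrist_force: [0.2, -1.3, 0.9]
width: 0.183
```

```bash
python3 lg.py
```

```text
yaw -41.41 Tz 0.393 F [ 0.2 -1.3  0.9] pos [ 0.6308 -0.1488  0.162 ] w 0.183 t 14.58
```

Emit:
jog_arm([
  [0,0,0.3,0,0,0.002,1],
  [0,0,0.6,0,0,0.004,1],
])

```text
clock: 14.75
position: [0.6307, -0.1489, 0.1619]
tool_rot: [0.925, -0.379, 0.001, 0.001]
wrist_force: [-0.9, -0.8, 0.8]
width: 0.174
```

```bash
python3 lg.py; python3 fit.py
```

```text
yaw -44.58 Tz 0.456 F [-0.9 -0.8  0.8] pos [ 0.6307 -0.1489  0.1619] w 0.174 t 14.75
touch 0.5 chi2 27.6 2sigma -5.0 8.0 theta now 0.79
touch -0.5 chi2 38.0 2sigma -6.0 5.0 theta now 0.77
```

The fit puts the handle 0.77–0.79 rad past first touch, about 76 N. Letting go.

Emit:
jog_arm([
  [0,0,0,0,0,0,0.3],
  [0,0,0,0,0,0,-0.4],
  [0,0,0,0,0,0,-1],
  [0,0,0,0,0,0,-1],
  [0,0,0,0,0,-0.8,-1],
  [0,0,0,0,0,-2.0,-1],
  [0,0,0,0,0,-3.2,-1],
  [0,0,0,0,0,-4.0,-1],
])

```text
clock: 15.42
position: [0.6311, -0.1487, 0.2647]
tool_rot: [0.925, -0.379, 0.002, 0.001]
wrist_force: [0.3, 0.2, 1.0]
width: 0.998
```

Emit:
jog_arm([
  [0,0,0,0,0,-0.3,-1],
  [0,0,0,0,0,-0.3,-1],
  [0,0,0,0,0,-0.3,-1],
  [0,0,0,0,0,-0.3,-1],
])

```text
clock: 15.75
position: [0.6305, -0.1485, 0.2707]
tool_rot: [0.925, -0.379, 0.001, 0.001]
wrist_force: [-0.9, 0.3, 0.1]
width: 1.0
```

```bash
python3 - <<'E'
from chk import *
chk('w10');chk('t10','top');st()
E
```

```text
porttop 962 ((-2.7334561347961426, 52.94116973876953), (26.96470832824707, 27.01683807373047), 58.246910095214844) 0.15927787679561897
tube 601 [-0.0204  0.0167] apex z 0.0852
tube 172 [0.0064 0.0233] apex z 0.0824
tube 318 [0.0045 0.0282] apex z 0.0831
bar 3695 ((629.1778564453125, -149.02239990234375), (16.04265594482422, 99.88824462890625), 46.373226165771484)
porttop 176 ((-0.9844264984130859, 54.535057067871094), (26.443950653076172, 26.420995712280273), 77.05606079101562) 0.1600186507379172
tube 138 [-0.0195  0.0184] apex z 0.0865
tube 139 [-0.0197  0.018 ] apex z 0.0864
tube 175 [-0.0287  0.029 ] apex z 0.0866
bar 413 ((627.618896484375, -144.4774169921875), (16.66830825805664, 93.0089111328125), 45.78717803955078)
t 15.85 pos [ 0.6306 -0.1486  0.2708] eul [[0.712, -0.702, 0.001], [-0.702, -0.712, -0.003], [0.003, 0.001, -1.0]] F [-0.3  0.2  0.2] T [0.05 0.04 0.02] w 1.001
```

View pics/w10.png

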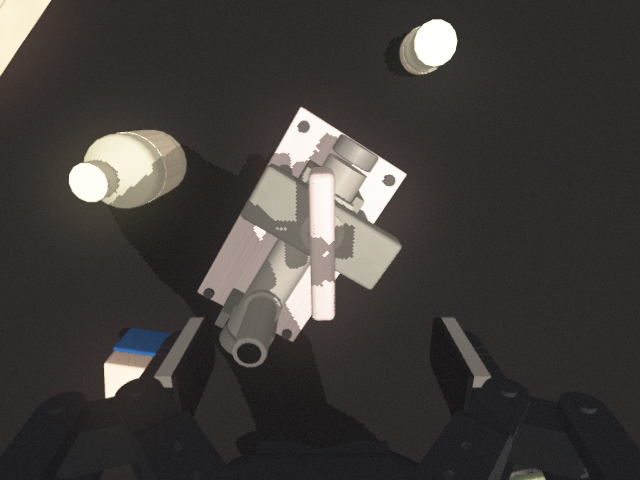

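The bar rests at yaw −43.6°, the port is upright, and the gripper is clear of everything. Handing in.

```bash
python3 - <<'E'
from h import *
print(env.hand_in());st()
E
```

```text
the job is handed in; nothing more can be done
None
the job is handed in; nothing more can be done
```

I eased the clamp, stood the port upright, retightened the clamp and let go. The job was handed in at about 16 s of the 72 s allowed; no verdict was reported.

- **Easing:** I turned the handle 1.21 rad counter-clockwise. Torque held at about 0.31 N m for the last part, so the screw was running free. By the later fit of the first-touch angle, the pad ended about 0.8 rad past letting go (roughly 1.6 mm clear, limit 3 mm).
- **Port:** I pushed it up between the fingers and squared it by closing them on the stub. After letting go, the port top was within about 1 mm of the tube's axis, sideways, in both the wrist and top views. That is a lean of about 0.01 rad, against the 0.087 allowed.
- **Clamp:** I retightened it to about 0.78 rad past the fitted first touch, which is roughly 75 N. The torque readings are noisy (about ±0.03 N m), so I put the force between 64 and 95 N. The last torque reading was 0.456 N m, but the few before it (0.37–0.40) pointed somewhat lower.
- **Slip:** The bar rests at −43.6°, while the gripper stopped at −44.6°, so it slipped about 1° in the grip (roughly 2 N).
- **Bystanders:** I saw no contact with the bottle, jar or tip box, but I did not measure their final positions. The gripper was open and well above the handle at hand-in.

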